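Seat the reference block in the reader's datum corner

TASK

Pull the drawer of the low cabinet well open by its handle, take out the oblong aluminium block with the grip rib (not the round weight) and lay it flat on the steel plate of the reading stage, with its long side along the longer of the two dark stops. Press it firmly into the corner so that its long side bears flush on the long stop and its end bears on the short stop at the same time, and finish while still gripping it and pressing it against both: do not let go. Leave the bottles, beaker and jar as they stand.

Things in the scene. Friction and masses are not known exactly. Their poses are not given: they have to be found in the camera images.
- cabinet_front (a point): Middle of the top edge of the front of a low white cabinet, 280 (x, depth) x 300 (y) x 100 mm high, standing on the bench with one drawer; 100 mm above the bench. Axes are the cabinet's: its front looks along its -x, the body lies to +x of this point, z up. Fixed; stands a little turned.
- cabinet_drawer0 (a joint): Drawer travel along the cabinet's own -x, in m: 0 shut (starts 0 to 0.006), 0.198 fully out. Light friction (a few N); stays where left. Open tray 270 mm wide, 6 mm walls, inner floor 22 mm and walls' top 78 mm above the bench. Grey front panel 294 mm wide, 15 mm thick, from 16 to 89 mm above the bench, flush with the cabinet's front when shut; the tray's front wall is just behind it.
- cabinet_drawer0_handle (a point): Middle of the drawer's handle, a level round steel bar 11 mm thick and 120 mm long along the cabinet's y, centred 35 mm in front of the drawer's front panel and 62 mm above the bench (open space under and behind it, so it can be pinched from above across the bar). It moves with the drawer.
- block: Reference block, plain aluminium, about 0.3 kg: base 70 (x) x 50 (y) x 20 mm high, on it a centred grip rib 50 (x) x 14 (y) x 30 mm high. Origin: centre of its underside; x along its length and the rib, z up. Same turned end for end. Starts loose on the drawer's floor near the front, left or right half; travels with the drawer and is clear of the cabinet's top once it is 0.15 m out.
- weight: Round steel weight, 44 mm diameter, 42 mm high with a small knob, in the other half of the same drawer. Not needed. Origin: centre of its underside.
- stage: Reading stage: low white housing 240 (x) x 200 (y) mm with a flat polished steel plate (block slides easily on it and on the stops, friction about 0.25) on top 32 mm above the bench, plate 190 x 160 mm centred 10 mm to +x of the origin. Fixed; stands turned by up to about 20 degrees. Origin: centre of its underside, z up; its x points away from the robot.
- corner (a point): The inner corner where the faces of the two stops meet, at the level of the plate (32 mm above the bench), axes as the stage's. The block's seat lies to -x and +y of it: when seated, the block's origin is 35 mm to -x and 25 mm to +y of this point (stage axes), at plate level, its length along the stage's x.
- long_stop: Dark steel bar fixed on the plate, 105 mm long along the stage's x, 12 mm thick, 18 mm high; the face that takes the block's long side looks to the stage's +y. Origin: centre of its underside.
- short_stop: Dark steel bar fixed on the plate, 45 mm long along the stage's y, 12 mm thick, 18 mm high; the face that takes the block's end looks to the stage's -x. Origin: centre of its underside.
- bottle_a: Glass bottle, 56 mm diameter, 95 mm high, beyond the stage. Bystander. Origin: centre of its underside.
- bottle_b: Larger glass bottle with paper label, 66 mm diameter, 105 mm high, beyond the stage. Bystander. Origin: centre of its underside.
- wash_bottle: White plastic bottle, 64 mm diameter, 160 mm high. Bystander. Origin: centre of its underside.
- beaker: Open glass beaker, 70 mm diameter, 90 mm high, to the right of the stage. Bystander. Origin: centre of its underside.
- jar: Small clear jar with lid, 52 mm diameter, 35 mm high, to the left of the cabinet. Bystander. Origin: centre of its underside.

How it is judged:
On the way, in this order (a step that is already met when the one before it is completed fails the run):
1. the drawer is pulled well open (at least 90 mm) (value of joint cabinet_drawer0 above 0.09 m), for 0.2 s.
2. the block is lifted out of the drawer by the gripper (height (world z) of block above 0.08 m and contact force between block and the fingers above 1 N), for 0.2 s.
At the end, for the whole second after the job is handed in: The block lies flat on the stage's plate (within 3 mm and 3 degrees), long side along the long stop (within 2.3 degrees), seated in the corner within 3 mm, at rest, still held by the fingers and pressed with more than 2 N against each of the two stops throughout the last second (contact force between block and long_stop above 2 N and contact force between block and short_stop above 2 N and contact force between block and the fingers above 2 N and x of block in the frame of corner between -0.038 and -0.032 m and y of block in the frame of corner between 0.022 and 0.028 m and z of block in the frame of corner between -0.003 and 0.003 m and angle between the x axis of block and the x axis of stage, either way round below 0.04 rad and angle between block's own z axis and vertical below 0.05 rad and linear speed of block below 0.01 m/s); the arm keeps its last pose, push and grip.
It fails at once if a bottle, the beaker or the jar is pushed away (over 40 mm) (distance of any of bottle_a, bottle_b, wash_bottle, beaker, jar from where it was at the start of the episode above 0.04 m).
It fails at once if a bottle, the beaker or the jar is knocked over (angle between any of bottle_a, bottle_b, wash_bottle, beaker, jar's own z axis and vertical above 0.5 rad).
It also fails if it takes over 72 s, if anything falls off the work surface, if the arm or the gripper's body presses on something with over 40 N, if the wrist force passes 120 N, or if a joint passes its speed limit or range.

ROBOT

A 7-joint arm with a two-finger parallel gripper is mounted at the origin on the work surface. World frame = base frame: x ahead of the robot, y to its left, z up, the work surface at z = 0. Lengths are in m, angles in rad, forces in N, time in s.
With the tool pointing down it reaches from about 0.4 to 0.9 m from the base axis. Payload 5.5 kg.
Tool frame: the origin (TCP) lies midway between the tips of the shut fingers; the grasp point (between the pads) lies 19 mm behind it (manip.grip_depth is the distance from the TCP to the grasp point, in m); z points along the fingers, x is the direction in which the jaws open and shut, and the axes are right-handed (so a half turn about z gives the same grasp; the last joint's range is limited). The gripper opens to 92 mm and grips with 3 to 60 N. Pads are 19 mm wide; open, the fingers measure 130 mm over their backs; the gripper's body (75 mm by 190 mm) begins 47 mm behind the grasp point.
Start: joints at [-1.031, 0.501, -0.427, 1.55, 0.221, 1.138, -0.21], TCP at [0.178, 0.625, 0.227] pointing down, gripper open.
Joint ranges: [-2.88, 2.88], [-0.31, 2.03], [-1.54, 1.56], [0.2, 2.42], [-1.41, 4.55], [0.19, 2.02], [-2.57, 2.57]. Speed limits (rad/s): [2.57, 2.57, 3.14, 3.14, 3.14, 3.14, 3.14].

INTERFACE

Orientations are given as a unit quaternion [x, y, z, w].
In Python, from bench import manip, effector, viewer gives the robot as it stands. Calls block until the motion is done:
- manip.move_pose(position, orientation): joint-space move of the TCP to a pose.
- manip.servo_line(position, ori=None, vel=0.15): straight line of the TCP; ori=None keeps the orientation; vel is the mean speed in m/s.
- manip.movej(angles): joint-space move.
- effector.open_jaws() and effector.close(f_grip=None): open the fingers fully, or close them until they stop; f_grip is the grip in N (None keeps the last).
- manip.sleep(seconds).
- manip.solve_ik(position, orientation): joint angles nearest the present ones, or None.
- viewer.get_image(name): name is "side" or "top"; returns the picture (400x640x3 uint8, red, green, blue); there is no depth.
- viewer.get_calibration(name): a dict with "vfov" (degrees; the focal length in pixels is half the picture's height over the tangent of half this angle, whatever the lens; pixels are square), "cx", "cy" (the principal point, pixels), "eye" and "attitude" of the camera in the world. Camera axes: x right, y down, z forward; pixel columns grow to the right and rows downward; lengths in m; the calibration is good to about 2 mm. A picture is of the moment at which its call begins. get_calibration takes no time and is no camera call.
A pose or a line that the arm cannot do raises manip.PlanningError and nothing moves.
- manip.hand_in(): hands the job in, once; it reports no verdict.
Readings, each from a call of its own:
- manip.current_clock(): time.
- manip.current_q(): joint angles.
- manip.current_joint_velocities(): joint speeds.
- manip.current_tau(): joint torques, N m.
- manip.current_tool_pos(): TCP position.
- manip.current_tcp_rot(): TCP orientation.
- manip.current_force(): force on the tool from outside, world axes, zero at the start.
- manip.current_wrist_torque(): the same for the moment, N m.
- manip.current_finger_gap(): finger opening in m.
Only numpy, scipy, OpenCV 4.12 (cv2) and the standard library are available. Lean on these libraries where they do the work, as an engineer would, in place of code of your own. Each camera call takes 0.05 s, during which the arm holds its last target. There are 200 camera calls.

## Working session

There is one attempt and no reset: what is moved stays moved. The work goes in short steps, each a Python script; the robot and the scene stay as the last script left them, time stands still between calls to the robot, and variables do not carry over. Pictures are saved under pics/ and viewed, about 8 in all and at most 12, crops included, and the job is handed in when it is done.

```bash
mkdir -p pics; cat > h.py <<'E'
import numpy as np, cv2
from bench import manip, effector, viewer
from scipy.spatial.transform import Rotation as R
def snap(n,fn):
    im=viewer.get_image(n); cv2.imwrite(f'pics/{fn}.png',im[:,:,::-1]); return im
def cam(n):
    c=viewer.get_calibration(n); f=200/np.tan(np.radians(c['vfov'])/2); a=np.array(c['attitude'],float)
    M=R.from_quat(a).as_matrix() if a.size==4 else a.reshape(3,3)
    return c,f,M
def ray(n,u,v,z):
    c,f,M=cam(n); d=M@np.array([(u-c['cx'])/f,(v-c['cy'])/f,1]); e=np.array(c['eye']); return e+d*(z-e[2])/d[2]
def proj(n,p):
    c,f,M=cam(n); q=M.T@(np.array(p)-c['eye']); return q[:2]/q[2]*f+[c['cx'],c['cy']]
def down(yaw):  # jaw axis (tool x) at yaw, z down
    x=np.array([np.cos(yaw),np.sin(yaw),0]); z=np.array([0,0,-1.]); return R.from_matrix(np.c_[x,np.cross(z,x),z]).as_quat()
E
python3 - <<'E'
from h import *
for n in('top','side'):
    snap(n,n+'0'); print(viewer.get_calibration(n))
print(manip.current_clock(),manip.current_tool_pos(),manip.current_tcp_rot(),manip.grip_depth)
E
```

```text
{'vfov': 49.25046872952319, 'cx': 321.65397937730654, 'cy': 199.9833252811767, 'eye': array([0.36925346, 0.01025983, 1.31996881]), 'attitude': array([-0.70157739,  0.70570582, -0.0690742 ,  0.07069094])}
{'vfov': 46.43027184507097, 'cx': 319.2904122652397, 'cy': 200.34410441069383, 'eye': array([-0.02293444,  1.26731248,  0.89983001]), 'attitude': array([-0.19456824,  0.84285653, -0.48666765,  0.1220273 ])}
0.1 [0.17748164 0.62464451 0.22578513] [ 7.97867880e-01  6.02831709e-01 -7.26701188e-04  4.97691065e-04] 0.0188
```

View pics/top0.png

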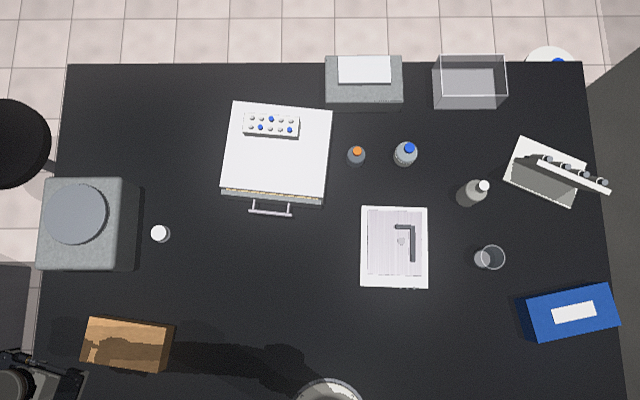

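View pics/side0.png

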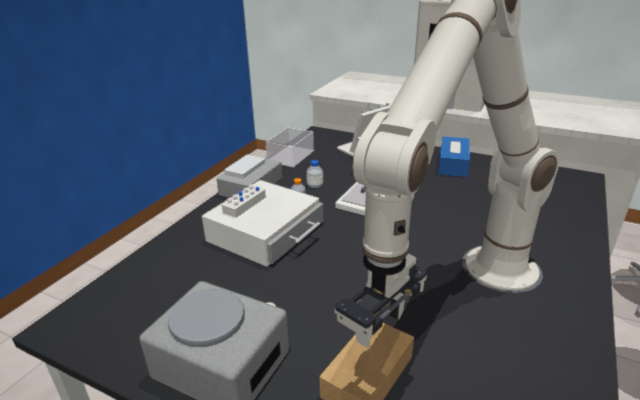

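The top view shows the handle at about (250–291, 211–215), the stage at (361–429, 206–290) and its dark L at about (395–415, 225–262). The side view shows the arm over the wooden block, with the cabinet at left centre.

```bash
python3 - <<'E'
from h import *
im=cv2.imread('pics/top0.png')
a=cv2.resize(im[90:225,210:345],(540,540),interpolation=cv2.INTER_CUBIC)
a=cv2.resize(im[180:230,215:335],None,fx=6,fy=6,interpolation=cv2.INTER_CUBIC)[:, :720]
b=cv2.resize(im[200:295,355:435],None,fx=3,fy=3,interpolation=cv2.INTER_CUBIC)
c=np.zeros((585,720,3),np.uint8); c[:300,:720]=a; c[300:585,:240]=b
cv2.imwrite('pics/crop0.png',c)
hsv=cv2.cvtColor(im,cv2.COLOR_BGR2HSV)
g=im.min(2)
def show(name,mask,x0,x1,y0,y1,z):
    m=np.zeros_like(mask); m[y0:y1,x0:x1]=mask[y0:y1,x0:x1]
    cs,_=cv2.findContours(m,cv2.RETR_EXTERNAL,cv2.CHAIN_APPROX_NONE)
    k=max(cs,key=cv2.contourArea)[:,0].astype(float)
    P=np.array([ray('top',u,v,z)[:2] for u,v in k]).astype(np.float32)
    (cx,cy),(w,h),an=r=cv2.minAreaRect(P); print(name,len(k),k.min(0),k.max(0),np.round([cx,cy,w,h,an],4)); 
    print(np.round(cv2.boxPoints(r),4).tolist())
show('cab',(g>200).astype(np.uint8)*255,210,345,90,206,.1)
show('stage',(g>150).astype(np.uint8)*255,350,440,200,295,.03)
show('stops',(g<100).astype(np.uint8)*255,385,422,215,270,.05)
show('handle',(g>90).astype(np.uint8)*255,240,300,208,222,.062)
E
```

```text
cab 371 [219. 101.] [331. 197.] [ 0.7716  0.1433  0.2993  0.2652 83.3269]
[[0.6225000023841858, 0.010099999606609344], [0.8859000205993652, -0.02070000022649765], [0.9207000136375427, 0.2766000032424927], [0.6572999954223633, 0.3073999881744385]]
stage 291 [360. 205.] [427. 288.] [ 0.4887 -0.1994  0.1974  0.2397 87.5603]
[[0.36469998955726624, -0.2930000126361847], [0.604200005531311, -0.30320000648498535], [0.6126000285148621, -0.10589999705553055], [0.37310001254081726, -0.09570000320672989]]
stops 98 [395. 225.] [411. 260.] [ 0.5033 -0.2392  0.1105  0.0393 22.3588]
[[0.4447000026702881, -0.24199999868869781], [0.4596000015735626, -0.2784000039100647], [0.5619000196456909, -0.2363000065088272], [0.5468999743461609, -0.20000000298023224]]
handle 98 [248. 208.] [291. 216.] [5.86700e-01 1.65300e-01 1.26300e-01 2.37000e-02 8.96504e+01]
[[0.5745000243186951, 0.10220000147819519], [0.5982000231742859, 0.10209999978542328], [0.5989999771118164, 0.22840000689029694], [0.5752000212669373, 0.22849999368190765]]
```

View pics/crop0.png

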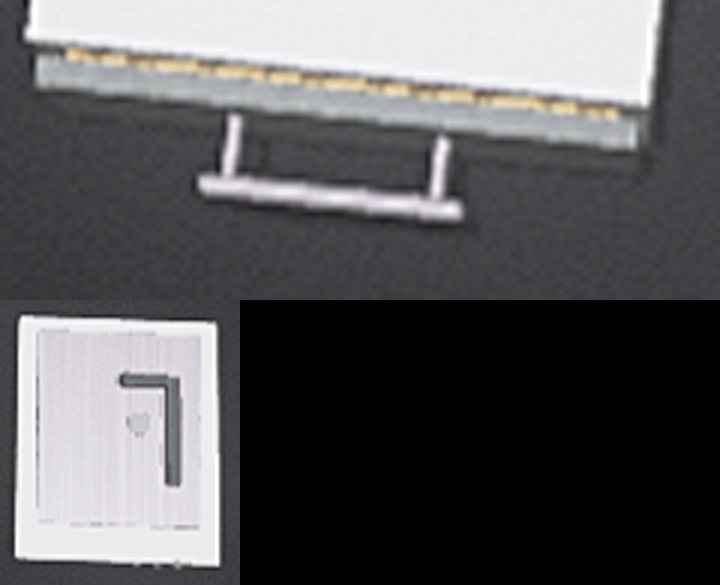

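The crop shows the handle bar ends at about (248.3, 210.5) and (292, 215.2) in the full image. The stage's inner corner is near (411, 228.7). An open gripper centred on the bar would hit the panel, so I'll drop the rear finger between the bar and the panel and pull.

```bash
cat >> h.py <<'E'
CY=np.radians(-6.67); SY=np.radians(-2.44)
cx=np.array([np.cos(CY),np.sin(CY),0]); sx=np.array([np.cos(SY),np.sin(SY),0]); sy=np.array([-sx[1],sx[0],0])
H=(ray('top',248.3,210.5,.065)+ray('top',292,215.2,.065))/2; H[2]=0.062
C=ray('top',411.2,228.7,.05); C[2]=.032
E
python3 - <<'E'
from h import *
print(H,C, ray('top',248.3,210.5,.065)-ray('top',292,215.2,.065))
for off,yaw in((-.039,CY),(-.039,CY+np.pi),(.018,CY+np.pi/2),(.018,CY-np.pi/2)):
    out=[]
    for d in(0,.1,.14,.16,.175,.19):
        p=H+cx*(off-d);p[2]=.047
        q=manip.solve_ik(p,down(yaw)); out.append(None if q is None else np.round(q,2).tolist())
    print(off,yaw,out)
for yaw in(SY+np.pi/2,SY-np.pi/2):
    print(manip.solve_ik(C-sx*.035+sy*.025+[0,0,.03],down(yaw)))
E
```

```text
[0.58367072 0.16297282 0.062     ] [ 0.53665352 -0.24926275  0.032     ] [0.01467773 0.12777088 0.        ]
-0.039 -0.11641346110802178 [[-0.36, 0.56, 0.01, 1.89, -0.01, 0.69, -0.45], [-0.43, 0.45, -0.01, 2.11, 0.01, 0.59, -0.56], [-0.47, 0.4, -0.02, 2.19, 0.02, 0.55, -0.62], [-0.49, 0.38, -0.03, 2.23, 0.02, 0.53, -0.65], [-0.5, 0.37, -0.03, 2.25, 0.02, 0.52, -0.67], [-0.52, 0.35, -0.04, 2.28, 0.03, 0.51, -0.7]]
-0.039 3.0251791924817715 [[0.08, 0.64, -0.56, 1.87, 0.47, 0.77, 2.29], [0.03, 0.51, -0.56, 2.09, 0.45, 0.65, 2.19], [0.0, 0.47, -0.57, 2.17, 0.43, 0.61, 2.15], [-0.01, 0.44, -0.57, 2.21, 0.43, 0.59, 2.12], [-0.03, 0.43, -0.58, 2.24, 0.43, 0.58, 2.1], [-0.04, 0.41, -0.58, 2.27, 0.42, 0.57, 2.08]]
0.018 1.4543828656868747 [[-0.11, 0.65, -0.26, 1.75, 0.23, 0.78, 0.97], [-0.17, 0.53, -0.26, 1.98, 0.21, 0.66, 0.89], [-0.2, 0.48, -0.26, 2.06, 0.21, 0.62, 0.85], [-0.22, 0.46, -0.27, 2.11, 0.21, 0.6, 0.83], [-0.23, 0.44, -0.27, 2.14, 0.21, 0.59, 0.81], [-0.24, 0.42, -0.27, 2.17, 0.2, 0.57, 0.79]]
0.018 -1.6872097879029184 [[-0.49, 0.65, 0.26, 1.76, -0.22, 0.76, -1.81], [-0.6, 0.53, 0.26, 1.99, -0.22, 0.65, -1.88], [-0.63, 0.48, 0.26, 2.08, -0.21, 0.61, -1.92], [-0.65, 0.45, 0.25, 2.12, -0.2, 0.59, -1.95], [-0.67, 0.44, 0.25, 2.15, -0.19, 0.57, -1.97], [-0.68, 0.42, 0.24, 2.18, -0.18, 0.56, -1.99]]
[ 0.2347455   0.51688529  0.16718681  1.93925517 -0.12868619  0.69554439
  2.00764909]
[-0.3155766   0.71677927  0.91577682  1.95676318 -0.76031778  0.85716753
 -0.59607813]
```

```bash
python3 - <<'E'
from h import *
p=H-cx*.039
q=down(CY)
manip.move_pose([p[0],p[1],.16],q)
manip.servo_line([p[0],p[1],.047],vel=.08); print(manip.current_force(),manip.current_tool_pos())
p2=p-cx*.185; p2[2]=.047
manip.servo_line(p2,vel=.08); print(manip.current_force(),manip.current_tool_pos())
f=p2+cx*.006; manip.servo_line(f,vel=.05)
f[2]=.2; manip.servo_line(f,vel=.15)
manip.movej([-1.1]+list(manip.current_q()[1:]))
snap('top','top1'); snap('side','side1'); print(manip.current_clock())
im=cv2.imread('pics/top1.png'); cv2.imwrite('pics/crop1.png',cv2.resize(im[160:290,210:345],None,fx=4.4,fy=4.4,interpolation=cv2.INTER_CUBIC))
E
```

```text
[-1.23941948  0.03215184 -0.33324892] [0.54533264 0.16764179 0.04751093]
[-0.41423421 -0.70228742  0.38716133] [0.36123236 0.18907799 0.0469468 ]
8.6917
```

View pics/crop1.png

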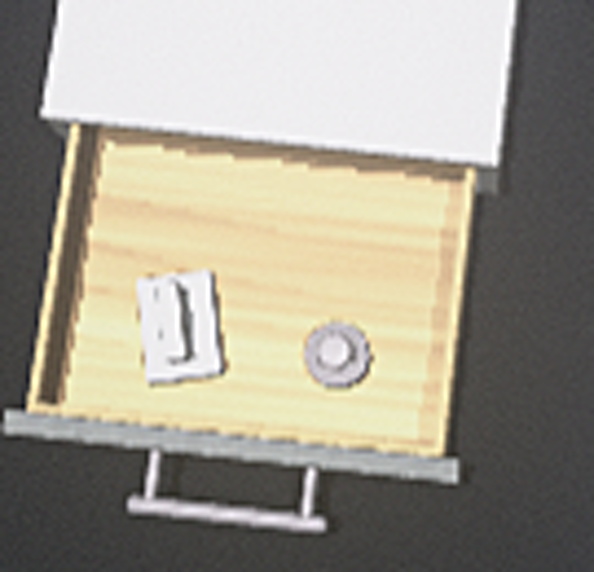

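The drawer is out, with the block in its left half (base corners in the crop about (138,275), (210,268), (225,372), (150,384)) and the weight on the right.

```bash
python3 - <<'E'
from h import *
im=cv2.imread('pics/top1.png')
hsv=cv2.cvtColor(im,cv2.COLOR_BGR2HSV)
m=np.zeros(im.shape[:2],np.uint8); r=(slice(215,252),slice(235,266)); m[r]=((hsv[...,1]<50))[r]*255
m=cv2.morphologyEx(m,cv2.MORPH_OPEN,np.ones((3,3)))
cs,_=cv2.findContours(m,cv2.RETR_EXTERNAL,cv2.CHAIN_APPROX_NONE); k=max(cs,key=cv2.contourArea)[:,0]
print(k.min(0),k.max(0))
P=np.array([ray('top',u,v,.042)[:2] for u,v in k],np.float32); print(cv2.minAreaRect(P))
corn=[ray('top',210+(u+.5)/4.4-.5,160+(v+.5)/4.4-.5,.042) for u,v in((138,275),(210,268),(225,372),(150,384))]
print(np.round(corn,4),np.mean(corn,0))
rib=[ray('top',210+u/4.4-.5,160+v/4.4-.5,.072) for u,v in((174,282),(190,360))]; print(rib)
for u,v in((78,130),(35,405),(472,175),(442,450)): 
    w=ray('top',210+u/4.4-.5,160+v/4.4-.5,.078); print('wall lateral',(w-H)@np.array([-cx[1],cx[0],0]))
b=np.mean(corn,0); print('lat',(b-H)@np.array([-cx[1],cx[0],0]),(b-H)@cx)
E
```

```text
[235 221] [260 246]
((0.5243235230445862, 0.23227763175964355), (0.07224021852016449, 0.071897491812706), 7.8184003829956055)
[[0.5603 0.2515 0.042 ]
 [0.5648 0.2032 0.042 ]
 [0.4948 0.1916 0.042 ]
 [0.4871 0.2413 0.042 ]] [0.52673903 0.22191684 0.042     ]
[array([0.55138886, 0.22244192, 0.072     ]), array([0.50009018, 0.21063105, 0.072     ])]
wall lateral 0.13211342681089003
wall lateral 0.13189053370915538
wall lateral -0.13118493957194785
wall lateral -0.1323568675784627
lat 0.051932412040244375 -0.06339274499474717
```

```bash
python3 - <<'E'
from h import *
yaw=np.radians(8.5-90); q=down(yaw)
b=np.array([.5265,.2205,0]); jy=np.array([np.sin(yaw+np.pi/2)*0,0,0])
manip.move_pose([b[0],b[1],.17],q)
manip.servo_line([b[0],b[1],.048],vel=.1); print('f',manip.current_force(),manip.current_tool_pos())
effector.close(f_grip=50); print('gap',manip.current_finger_gap(),manip.current_force())
manip.servo_line([b[0],b[1],.2],vel=.1); manip.sleep(.3); print('gap',manip.current_finger_gap(),manip.current_force())
s=C-sx*.045+sy*.040
for y in(SY-np.pi/2,SY+np.pi/2): print(manip.solve_ik([s[0],s[1],.2],down(y)),manip.solve_ik([s[0],s[1],.07],down(y)))
print(manip.current_q(),manip.current_clock(),s)
manip.move_pose([s[0],s[1],.2],down(SY-np.pi/2))
manip.sleep(.3); print(manip.current_q(),manip.current_force(),manip.current_finger_gap(),manip.current_clock())
a=snap('top','t2'); c=snap('side','s2')
o=np.zeros((520,800,3),np.uint8); o[:,:400]=cv2.resize(a[190:320,345:445],(400,520),interpolation=cv2.INTER_CUBIC)[:,:,::-1]; o[:400,400:]=cv2.resize(c[120:270,290:440],(400,400))[:,:,::-1]
cv2.imwrite('pics/crop2.png',o)
E
```

```text
f [-0.36304356  0.6333506   0.56297665] [0.52712302 0.22072623 0.04869294]
gap 0.01383088833838233 [-0.84014868  0.15201001 -0.26324148]
gap 0.013615957975449892 [-0.16194883  0.26508827 -3.09896959]
[-0.24710251  0.36107188  0.73241256  1.89801383 -0.28662933  0.98911374
 -1.00052339] [-0.13041184  0.55208414  0.60476512  1.98365805 -0.45676973  0.74245191
 -0.86448627]
[ 0.19348618  0.29576901  0.18416618  1.88421529 -0.06487341  0.96731447
  1.93488573] [ 0.36381406  0.47926165 -0.01982806  1.96698489  0.01426904  0.69547663
  1.86347438]
[-0.7831275   0.37677618  0.42658212  1.80523051 -0.18191099  0.99867784
 -1.70644233] 14.5167 [ 0.49339725 -0.20738323  0.032     ]
[-0.24810609  0.3611761   0.73191109  1.89789879 -0.28664479  0.98914571
 -1.00062061] [ 0.25253234  0.63387992 -4.08063113] 0.013565604182887265 16.4
```

View pics/crop2.png

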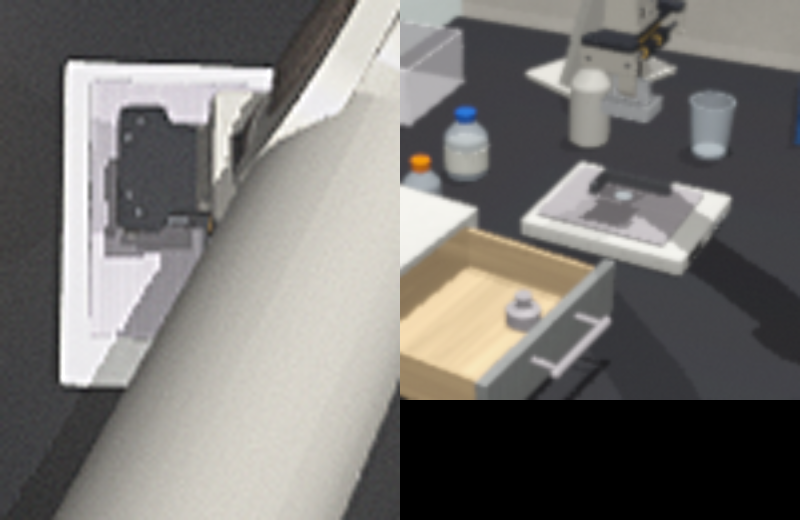

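The block is held (finger gap 13.6 mm, about 3–4 N of weight) above the plate. The bystanders and the weight are where they were. Next I'll lower it and press it in, guided by force.

```bash
cat >> h.py <<'E'
def push(d,F,step,maxd,base):
    """step along unit d from the last commanded point until the reaction rises by F"""
    global cmd
    n=0
    while n<maxd:
        n+=step; cmd=cmd+d*step; manip.servo_line(cmd,vel=.03)
        f=(manip.current_force()-base)@-d
        if f>F: break
    manip.sleep(.1); f=manip.current_force()-base; p=manip.current_tool_pos()
    print('moved',round(n,4),'F sx,sy,z',np.round([f@sx,f@sy,f[2]],2),'cmd',np.round(cmd,4),'tcp',np.round(p,4),'t',manip.current_clock())
    return n<maxd
E
python3 - <<'E'
import h; from h import *
s=C-sx*.045+sy*.040
h.cmd=np.array([s[0],s[1],.066]); manip.servo_line(h.cmd,vel=.1); manip.sleep(.3)
b=manip.current_force(); print(b,manip.current_tool_pos())
np.save('base.npy',b)
ok=push(np.array([0,0,-1.]),4,.001,.014,b)
ok=ok and push(-sy,6,.001,.024,b)
ok=ok and push(sx,6,.001,.024,b)
np.save('cmd.npy',h.cmd); print(ok,manip.current_finger_gap())
E
```

```text
[ 0.74568578 -0.20404597 -3.86693245] [ 0.49361308 -0.20736552  0.0662713 ]
moved 0.009 F sx,sy,z [-2.81  0.61  9.1 ] cmd [ 0.4934 -0.2074  0.057 ] tcp [ 0.4939 -0.2077  0.058 ] t 20.6417
moved 0.018 F sx,sy,z [-1.1   7.   13.57] cmd [ 0.4926 -0.2254  0.057 ] tcp [ 0.494  -0.2227  0.058 ] t 25.2417
moved 0.004 F sx,sy,z [-7.01  9.4  18.69] cmd [ 0.4966 -0.2255  0.057 ] tcp [ 0.4965 -0.2228  0.058 ] t 26.3417
True 0.013851623790708664
```

The 7 N along x can be explained by friction alone (z load 19 N), so contact with the short stop isn't shown yet. I'll reduce the downward load and push further.

```bash
python3 - <<'E'
import h; from h import *
b=np.load('base.npy'); h.cmd=np.load('cmd.npy')
h.cmd=h.cmd+[0,0,.001]+sy*.001; manip.servo_line(h.cmd,vel=.03); manip.sleep(.1)
f=manip.current_force()-b; print(np.round([f@sx,f@sy,f[2]],2),manip.current_tool_pos())
for i in range(14):
    h.cmd=h.cmd+sx*.001; manip.servo_line(h.cmd,vel=.03)
    f=manip.current_force()-b; print(i,np.round([f@sx,f@sy,f[2]],2),np.round(manip.current_tool_pos(),4))
    if -f@sx>14 or f[2]>30: break
np.save('cmd.npy',h.cmd); print(manip.current_clock(),manip.current_finger_gap())
E
```

```text
[-2.48  6.01  9.02] [ 0.49671344 -0.22281461  0.05802707]
0 [-4.77  5.83  9.69] [ 0.4973 -0.2228  0.058 ]
1 [-4.51  6.63 10.76] [ 0.4983 -0.2229  0.0581]
2 [-4.29  6.18 10.54] [ 0.4993 -0.2229  0.058 ]
3 [-4.3   6.36 10.01] [ 0.5003 -0.223   0.058 ]
4 [-3.8   6.8  10.88] [ 0.5012 -0.223   0.058 ]
5 [-3.6   6.33 10.36] [ 0.5023 -0.223   0.058 ]
6 [-3.4   6.18 10.87] [ 0.5033 -0.2231  0.0581]
7 [-4.56  6.4  10.47] [ 0.5041 -0.2232  0.058 ]
8 [-7.37  7.15 14.07] [ 0.5041 -0.2231  0.058 ]
9 [-10.31   6.64  17.46] [ 0.5041 -0.2231  0.058 ]
10 [-12.91   7.52  19.7 ] [ 0.5041 -0.2231  0.058 ]
11 [-15.36   8.52  24.17] [ 0.5041 -0.2231  0.058 ]
29.6917 0.01345910004091907
```

The TCP stopped dead at x = 0.5041 while the x force climbed, so the block is on the short stop. I'll raise 1 mm to ease the downward load, push further toward the long stop, then check the result.

```bash
python3 - <<'E'
import h; from h import *
b=np.load('base.npy'); h.cmd=np.load('cmd.npy')
def rep(t):
    manip.sleep(.2); f=manip.current_force()-b; print(t,np.round([f@sx,f@sy,f[2]],2),np.round(manip.current_tool_pos(),4))
h.cmd=h.cmd+[0,0,.001]; manip.servo_line(h.cmd,vel=.03); rep('up')
for i in range(3):
    h.cmd=h.cmd-sy*.001; manip.servo_line(h.cmd,vel=.03); rep('y')
np.save('cmd.npy',h.cmd)
z=R.from_quat(manip.current_tcp_rot()).as_matrix(); print(np.round(z,4).tolist(),'jaw yaw',np.degrees(np.arctan2(z[1,0],z[0,0])),manip.current_wrist_torque())
seat=np.array(manip.current_tool_pos())-C; print('tcp in corner frame',seat@sx,seat@sy)
a=snap('top','t3'); c=snap('side','s3'); print(proj('side',C),manip.current_clock(),manip.current_finger_gap())
u,v=map(int,proj('side',C-sx*.035+[0,0,.02]))
o=np.zeros((560,800,3),np.uint8); o[:,:400]=cv2.resize(a[190:302,350:430],(400,560),interpolation=cv2.INTER_CUBIC)[:,:,::-1]; o[:400,400:]=cv2.resize(c[v-40:v+40,u-40:u+40],(400,400),interpolation=cv2.INTER_CUBIC)[:,:,::-1]
cv2.imwrite('pics/crop3.png',o)
E
```

```text
up [-12.58   6.84  14.34] [ 0.5042 -0.2231  0.0582]
y [-13.51   8.48  17.28] [ 0.5042 -0.2231  0.0582]
y [-12.18  11.05  18.2 ] [ 0.5042 -0.2231  0.0582]
y [-13.23  13.27  19.33] [ 0.5042 -0.2232  0.0582]
[[-0.0413, -0.9991, -0.0087], [-0.9991, 0.0412, 0.0091], [-0.0087, 0.009, -0.9999]] jaw yaw -92.36708364869607 [ 2.62705185  2.64881399 -0.00555666]
tcp in corner frame -0.033507658531052455 0.024644958656657324
[368.15448998 188.25978716] 31.5917 0.013674270671297267
```

View pics/crop3.png

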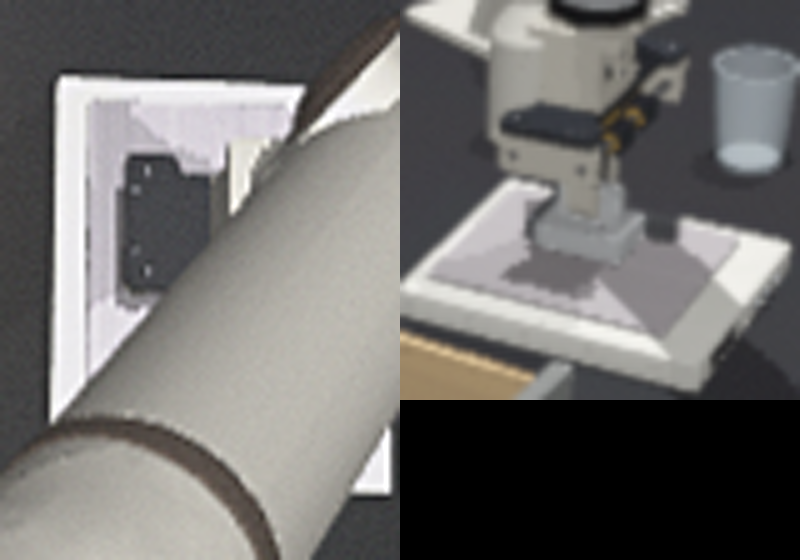

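The side view shows the block lying flat in the corner, against both dark stops and with the fingers on the rib. The TCP sits at (−33.5, 24.6) mm in the corner frame. The reaction is 13 N in each direction, more than friction could account for. The tool is tilted 0.013 rad. I'm handing it in.

```bash
python3 - <<'E'
from h import *
f=manip.current_force()-np.load('base.npy'); print(f@sx,f@sy,f[2],manip.current_finger_gap(),np.abs(manip.current_joint_velocities()).max())
manip.hand_in(); print(manip.current_clock())
E
```

```text
-13.805630271042316 12.22267905098124 19.697066631391145 0.013674270671297267 0.002348536176761529
the job is handed in; nothing more can be done
the job is handed in; nothing more can be done
```

I pulled the drawer open by about 0.18 m and lifted the block out by its rib. It now sits in the corner of the reading stage, still gripped and pressed against both stops. I handed the job in at about 32 s; no verdict was reported.

**Pressing:** the last reaction forces were about 13.8 N along the short stop's direction and 12.2 N along the long stop's. Even after allowing for sliding friction, I estimate at least about 4–5 N on each stop. The downward load on the plate was about 20 N.

**Position:** the tool point was at (−33.5, +24.6) mm in the corner frame, against a target of (−35, +25). This depends on my camera estimate of the corner and on the block being centred in the grip, so the 3 mm fit was not checked independently.

**Angle and tilt:** the gripper was within 0.1° of my measured stage direction, and the tool was tilted 0.013 rad. The finger gap was 13.7 mm on the 14 mm rib.

**False contact:** on the first push along x, the 6 N stop threshold was met by friction alone. I eased the downward load and pushed on until the tool stopped dead on the short stop.

**Bystanders:** nothing I saw in the later pictures looked disturbed, but the arm hid part of the top view, and I did not recheck the jar.

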